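# Set the strip mould to the thin gauge

### The job

Set the casting strip mould to the thinner of the two gauges: stand that gauge in front of the mould's mouth and run its blade into the open gap between the two steel fences until the step in the top edge of the blade is level with the fences' front faces, no deeper. Then slide the moving fence along until it closes up against the blade, and leave the gauge standing there on the bench, still at that depth. Leave the thicker gauge, the bowl, the file and the hammer where they are.

Things in the scene. Friction and masses are not known exactly. Their poses are not given: they have to be found in the camera images.
- thin_gauge: The gauge to use, loose, about 0.26 kg: steel foot 80 (x) by 36 (y) by 10 mm, on it an upright wooden grip 44 (x) by 14 (y) mm from z = 10 to 70, and a flat blade 6 mm thick (y) running forward along +x, lower edge at z = 10: a dark part, top at z = 46, out to x = 55; then the bright blade, top at z = 34, to its tip at x = 115. Origin: under the foot's centre, below the grip; z up
- thin_gauge_step (a point): The step in the thin gauge's blade (depth mark), at x = 55, y = 0, z = 34 mm in the gauge's frame
- thin_gauge_tip (a point): Middle of the front end of the thin gauge's blade, at x = 115, y = 0, z = 22 mm in the gauge's frame
- thick_gauge: The gauge not to use: the same shape and sizes as the thin one, but its blade is 16 mm thick. Same origin and axes
- jig: Strip mould, fixed: steel base plate x -35 to 35, y -40 to 90, 6 mm thick, with two parallel steel fences (x -35 to 35, top at z = 40). The gap between them runs along x, open on top; the blade enters towards +x at the mouth, x = -35, the front faces. Fixed fence y = -30 to 0, gap face at y = 0; sliding fence on its +y side. Origin: on the bench below the middle of that gap face; z up
- jig_mouth (a point): Point on the fixed fence's gap face at the mouth: x = -35, y = 0, z = 23 mm in the jig's frame
- fence (a joint): Position of the sliding fence = width of the gap in m: 0 touching the fixed fence, opening along the jig's +y up to 0.040. It stays where it is left; about 2 N slides it. The fence is 32 mm wide (y)
- fence_grip (a point): Centre of the top of the sliding fence's wooden grip, 74 mm above the bench; the grip is a block 34 (x) by 18 (y) mm, from 40 to 74 mm above the bench, its centre 18 mm in +y from the sliding fence's gap face and halfway along the fence
- bowl: Small terracotta bowl, 90 mm across, 45 mm high; origin under its centre. Leave alone
- file: Flat file with a round wooden handle, lying on the bench, about 250 mm long, 24 mm high; origin near its middle, x towards the tip. Leave alone
- hammer: Hammer lying on the bench, about 250 mm long; x from handle to head. Leave alone
Things that resemble listed ones, but are neither listed nor needed, are in the scene too. Leave any pink or turquoise look-alike of the jig alone.

How it is judged (in metres and radians):
On the way, in this order (a step that is already met when the one before it is completed fails the run):
1. the thin gauge's blade is in the gap to its step (within 5 mm), standing on the bench, while the gap is still open (over 8.5 mm) (x of thin_gauge_step in the frame of jig between -0.04 and -0.03 m and y of thin_gauge_tip in the frame of jig between 0 and 0.016 m and angle between thin_gauge's own z axis and vertical below 0.06 rad and angle between the x axis of thin_gauge and the x axis of jig, either way round below 0.08 rad and height (world z) of thin_gauge below 0.006 m and value of joint fence above 0.0085 m), for 0.2 s.
2. the sliding fence is closed up against the blade (gap under 7.8 mm) with the blade still at its depth (x of thin_gauge_step in the frame of jig between -0.04 and -0.03 m and y of thin_gauge_tip in the frame of jig between 0 and 0.016 m and angle between thin_gauge's own z axis and vertical below 0.06 rad and angle between the x axis of thin_gauge and the x axis of jig, either way round below 0.08 rad and height (world z) of thin_gauge below 0.006 m and value of joint fence below 0.0078 m), for 0.2 s.
At the end, for the whole second after the job is handed in: The thin gauge stands upright at rest on the bench (within 0.06 rad, less than 6 mm off the bench), its blade in the gap, in line with it (within 0.08 rad), its step level with the fences' front faces within 5 mm, and the sliding fence is closed up against the blade (gap 4 to 7.8 mm) (all of step 2 and value of joint fence above 0.004 m and linear speed of thin_gauge below 0.02 m/s); the robot touches nothing.
It fails at once if the thick gauge is moved by more than 30 mm (distance of thick_gauge from where it was at the start of the episode above 0.03 m).
It fails at once if the bowl is moved by more than 30 mm (distance of bowl from where it was at the start of the episode above 0.03 m).
It fails at once if the file is moved by more than 30 mm (distance of file from where it was at the start of the episode above 0.03 m).
It fails at once if the hammer is moved by more than 30 mm (distance of hammer from where it was at the start of the episode above 0.03 m).
It also fails if it takes over 53 s, if anything falls off the work surface, if the arm or the gripper's body presses on something with over 40 N, if the wrist force passes 120 N, or if a joint passes its speed limit or range.

### The arm

A 6-joint arm with a two-finger parallel gripper is mounted at the origin on the work surface. World frame = base frame: x ahead of the robot, y to its left, z up, the work surface at z = 0. Lengths are in m, angles in degrees, forces in N, time in s.
With the tool pointing down it reaches from about 0.4 to 0.825 m from the base axis. Payload 7 kg.
Tool frame: the origin (TCP) lies at the centre of the arm's flange, where the gripper is bolted on; the fingertips stand 178 mm ahead of it and the grasp point (between the pads) lies 159 mm ahead of it; z points along the fingers, y is the line along which they close (so a half turn about z gives the same grasp; the last joint's range is limited). The gripper opens to 88 mm and grips with 3 to 60 N. Pads are 19 mm wide; open, the fingers measure 130 mm over their backs; the gripper's body (78 mm by 193 mm) begins 47 mm behind the grasp point.
Start: joints at [79.876, 20.546, 0.682, 0, -70.136, -16.507], TCP at [0.303, 0.603, 0.405] pointing down, gripper open.
Joint ranges: [-176.03, 176.03], [-82.01, 121.73], [-58.28, 71.71], [-173.87, 95.51], [-174.79, -0.11], [-173.66, 173.66]. Speed limits (degrees/s): [136.94, 136.94, 172.46, 180, 180, 180].

### API

Orientations are given as [roll, pitch, yaw] about the fixed x, y, z axes, in that order (R = Rz(yaw) Ry(pitch) Rx(roll)).
In Python, from plant import telemetry, snapshot, workorder, nets gives the robot as it stands.
- The arm moves only by the shell command python3 -m creep 'ROWS'. ROWS is JSON, a list that holds one entry, the list of rows, each a list of 5 numbers: the shift along the tool's x, y, z normalised to -1 to 1, where 1 is 0.2 m, then the turn about the tool's z normalised to -1 to 1, where 1 is pi/2 rad, then the opening, from 0 (shut) to 1 (fully open). In form: [[[x, y, z, spin, hand], ...]]. A call has 1 to 8 rows; each row shifts and turns the commanded pose from where the row before left it, along the tool's axes as they then stand; what a row does not reach is not made up. A row lasts 1/12 s, in which the tool goes at most 41.7 mm and 7.16 degrees, less where a joint would pass 70% of its speed; a pose out of reach is approached as far as the arm can. A call with a number of a shift or a turn outside -1 to 1 is refused whole. A call with a gripper value outside its range is refused whole. The fingers move at their own pace and stop on an object; the grip force is fixed at half the most. Time passes only in rows, so rows that do not move let the fingers close. It gives the time, the measured TCP pose, the force, the opening and the grip force at its end, in the units of the state.
- telemetry.get_obs(): the state, without advancing time (a new reading comes with each control period).
- snapshot(name): name is "side" or "top"; returns a dict with "frame" (384x512x3 uint8, red, green, blue), "fx", "fy", "cx", "cy" (pixels), "rvec" (rotation vector, rad) and "tvec" (3), from world to camera coordinates, as OpenCV has them. Camera axes: x right, y down, z forward; pixel columns grow to the right and rows downward; lengths in m; the calibration is good to about 2 mm. A picture is of the moment at which its call begins. There is no depth.
- workorder.close_job(): hands the job in; it is judged then, once.
Trained networks look in a picture, given as the dict that the camera call returned (one of the last four; its "shot" number tells which), for a name from the list of things; names that differ only in an ending like _2 or _b are one class to them, and where a whole thing is asked for, a point or a joint stands for the part that bears it (a point fixed in the world has none). Each returns a list of dicts, best first, with "confidence" (0 to 1); they miss things now and then, are a little off and sometimes report something else, mostly with a low value. They report only what shows in the picture. A call takes as long as a camera call. They do not tell look-alikes from the thing itself.
- nets.find_in(picture, query): "uv" ([column, row] in pixels, amid what is visible of it).
- nets.masks_of(picture, query): "region" (384x512 bool, what is visible of it) and "uv" ([column, row] in pixels, amid what is visible of it).
- nets.landmark_of(picture, query): "uv" ([column, row] in pixels: a listed point, or the origin of a listed thing).
The state is a dict: "clock": time; "joint_pos": joint angles; "qvel": joint speeds; "tau": joint torques, N m; "tool_pos": TCP position; "orientation": TCP orientation; "force": force on the tool from outside, world axes, zero at the start; "moment": the same for the moment, N m; "opening": finger opening in m; "gripper_force": force on a finger pad.
Only numpy, scipy, OpenCV 4.12 (cv2) and the standard library are available. Lean on these libraries where they do the work, as an engineer would, in place of code of your own. Each camera call takes 0.05 s, during which the arm holds its last target. There are 200 camera calls.

## Working session

There is one attempt and no reset: what is moved stays moved. The work goes in short steps, Python scripts to look and compute and a shell command to move; the robot and the scene stay as the last step left them, time stands still between calls to the robot, and variables do not carry over. Pictures are saved under pics/ and viewed, at most 10 in all, crops included, and the job is handed in when it is done.

```bash
mkdir -p pics; cat > h.py <<'E'
import numpy as np, cv2
from plant import telemetry, snapshot, workorder, nets
def P(s):
    R=cv2.Rodrigues(np.array(s["rvec"],float))[0]; t=np.array(s["tvec"],float).reshape(3)
    K=np.array([[s["fx"],0,s["cx"]],[0,s["fy"],s["cy"]],[0,0,1.]]); return K,R,t
def atz(s,uv,z):
    K,R,t=P(s); d=R.T@np.linalg.inv(K)@np.array([uv[0],uv[1],1.]); c=-R.T@t
    return c+d*(z-c[2])/d[2]
def tri(s1,u1,s2,u2):
    A=[];b=[]
    for s,uv in((s1,u1),(s2,u2)):
        K,R,t=P(s); d=R.T@np.linalg.inv(K)@np.array([uv[0],uv[1],1.]); d/=np.linalg.norm(d); c=-R.T@t
        M=np.eye(3)-np.outer(d,d); A.append(M); b.append(M@c)
    x=np.linalg.lstsq(np.vstack(A),np.hstack(b),rcond=None)[0]
    return x, max(np.linalg.norm(M@x-v) for M,v in zip(A,b))
def proj(s,X):
    K,R,t=P(s); p=K@(R@np.array(X,float)+t); return p[:2]/p[2]
def save(s,n): cv2.imwrite("pics/"+n,s["frame"][...,::-1])
E
cat > a.py <<'E'
from h import *
S={n:snapshot(n) for n in("top","side")}
for n,s in S.items():
    save(s,n+"1.png"); print(n,"cam",(-P(s)[1].T@P(s)[2]).round(3))
for q in["thin_gauge","thin_gauge_step","thin_gauge_tip","thick_gauge","jig","jig_mouth","fence_grip","bowl","file","hammer"]:
    for n,s in S.items():
        print(q,n,[(np.round(r["uv"],1).tolist(),round(r["confidence"],2)) for r in nets.landmark_of(s,q)][:4])
print(telemetry.get_obs())
E
python3 a.py
```

```text
top cam [0.517 0.104 1.135]
side cam [ 0.187 -0.822  1.117]
thin_gauge top [([385.7, 169.3], 0.62)]
thin_gauge side [([317.9, 292.3], 0.78)]
thin_gauge_step top [([368.3, 168.6], 0.63)]
thin_gauge_step side [([307.6, 270.6], 0.69)]
thin_gauge_tip top [([346.3, 172.9], 0.59)]
thin_gauge_tip side [([295.9, 258.0], 0.88), ([332.5, 246.7], 0.5)]
thick_gauge top [([366.8, 224.6], 0.61)]
thick_gauge side [([264.1, 299.1], 0.77)]
jig top [([204.7, 251.4], 0.94), ([197.7, 115.9], 0.87), ([218.9, 179.5], 0.78), ([119.8, 176.6], 0.32)]
jig side [([182.0, 197.3], 0.9), ([242.8, 181.5], 0.7), ([281.3, 159.2], 0.63)]
jig_mouth top [([230.7, 180.4], 0.92), ([210.1, 114.2], 0.72), ([215.2, 257.9], 0.62)]
jig_mouth side [([283.2, 160.7], 0.96), ([183.9, 198.2], 0.86), ([247.7, 188.3], 0.57)]
fence_grip top [([216.0, 190.2], 0.64), ([198.9, 117.8], 0.63), ([198.3, 268.3], 0.58)]
fence_grip side [([235.8, 170.6], 0.75), ([274.7, 149.7], 0.57), ([175.6, 178.6], 0.54)]
bowl top [([253.9, 113.8], 0.69)]
bowl side [([303.6, 186.1], 0.9)]
file top [([342.3, 124.0], 0.69)]
file side [([332.7, 247.7], 0.93), ([317.0, 291.8], 0.74), ([302.6, 186.1], 0.7)]
hammer top [([119.7, 179.5], 0.96), ([388.6, 168.3], 0.32)]
hammer side [([212.6, 140.7], 0.85)]
{'clock': 1.1, 'joint_pos': array([ 7.98769208e+01,  2.05451414e+01,  6.81912395e-01,  1.50511373e-03,
       -7.01371064e+01, -1.65055489e+01]), 'qvel': array([-0.11946792,  0.0750488 ,  0.02307193,  0.03194564, -0.00589142,
        0.05895334]), 'tau': array([ 1.62278980e-04, -5.82390511e+01,  2.93300200e+01,  7.00302556e+00,
        1.24627480e-02, -1.77777298e-05]), 'tool_pos': array([0.30256385, 0.60336119, 0.4046794 ]), 'orientation': array([-1.79999919e+02, -1.45252611e-03, -2.66281166e+01]), 'force': array([ 0.40945449, -0.29295758,  0.48510634]), 'moment': array([ 0.00048415, -0.01590318,  0.00418091]), 'gripper_force': 0.0, 'opening': 0.08753491051100104}
```

```bash
python3 - <<'E'
import cv2
for n,(x0,y0,x1,y1) in {"top":(90,80,430,300),"side":(130,110,400,330)}.items():
    i=cv2.imread(f"pics/{n}1.png")[y0:y1,x0:x1]; f=800/(x1-x0) if n=="top" else 2.2
    cv2.imwrite(f"pics/{n}1c.png",cv2.resize(i,None,fx=f,fy=f,interpolation=cv2.INTER_CUBIC))
E
```

```text
(no output)
```

View pics/top1c.png

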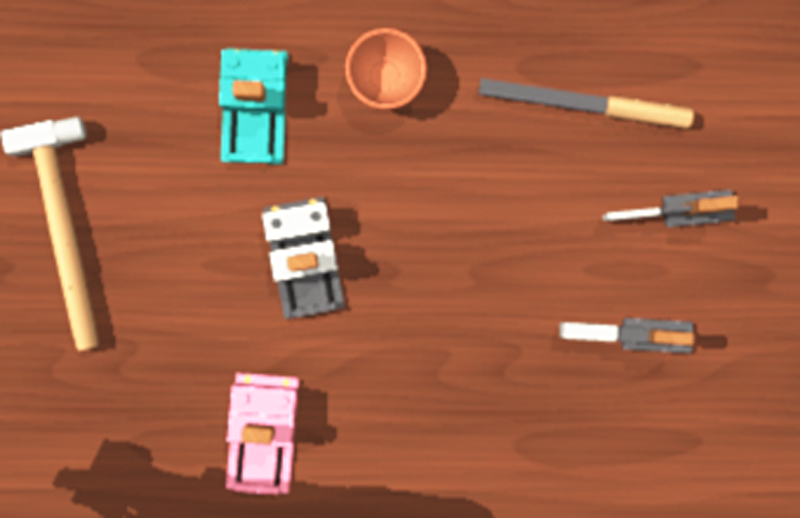

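View pics/side1c.png

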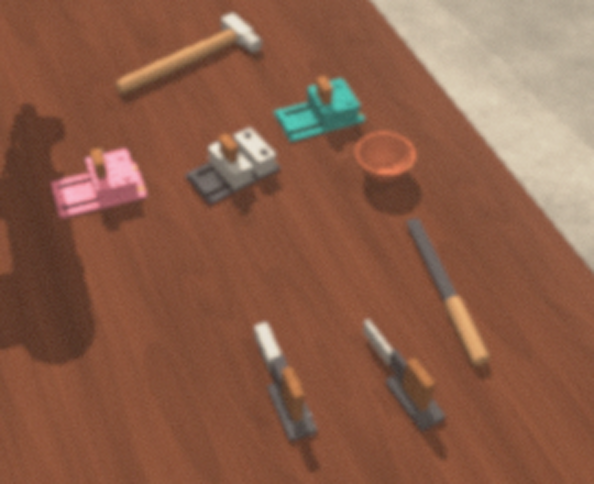

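The top view shows the real grey jig at about (217,188), with its gap running left–right in the image and its mouth on the right. The thin gauge is at about (385,169), blade already pointing left towards the mouth, and the thick gauge is at about (367,224). The pink and turquoise look-alikes are above and below the jig.

```bash
cat > fit.py <<'E'
from h import *
from scipy.optimize import minimize
def box(x0,x1,y0,y1,z0,z1): return np.array([[x,y,z] for x in(x0,x1) for y in(y0,y1) for z in(z0,z1)])/1e3
def gauge(th): return [box(-40,40,-18,18,0,10),box(-22,22,-7,7,10,70),box(0,55,-th/2,th/2,10,46),box(55,115,-th/2,th/2,10,34)]
def jig(g): return [box(-35,35,-40,90,0,6),box(-35,35,-30,0,0,40),box(-35,35,g,g+32,6,40),box(-17,17,g+9,g+27,40,74)]
def sil(s,parts,p):
    c,q=np.cos(p[2]),np.sin(p[2]); R=np.array([[c,-q,0],[q,c,0],[0,0,1]])
    m=np.zeros((384*4,512*4),np.uint8)
    for b in parts:
        uv=np.array([proj(s,R@v+[p[0],p[1],0]) for v in b])
        h=cv2.convexHull(((uv+.5)*4*16-8).round().astype(np.int32)); cv2.fillConvexPoly(m,h,255,shift=4)
    return cv2.resize(m,(512,384),interpolation=cv2.INTER_AREA)/255.
def fit(views,mk,p0,step=(.01,.01,.08,.008)):
    n=len(p0)
    def c(p): return sum(np.abs(cv2.GaussianBlur(sil(s,mk(p),p)-m,(0,0),1.)).sum() for s,m in views)
    sx=np.vstack([p0]+[np.array(p0)+np.eye(n)[i]*step[i] for i in range(n)])
    r=minimize(c,p0,method="Nelder-Mead",options=dict(initial_simplex=sx,xatol=1e-4,fatol=.05,maxiter=400))
    return r.x,r.fun,sum(m.sum() for _,m in views)
def mask(s,q,near):
    r=nets.masks_of(s,q); r=[x for x in r if np.hypot(*(np.array(x["uv"])-near))<15]
    return r[0]["region"].astype(float) if r else None
E
cat > b.py <<'E'
from fit import *
t=snapshot("top"); s=snapshot("side")
L={"step":((368.3,168.6),(307.6,270.6)),"tip":((346.3,172.9),(295.9,258)),"org":((385.7,169.3),(317.9,292.3)),
"mouth":((230.7,180.4),(247.7,188.3)),"jig":((218.9,179.5),(242.8,181.5)),"grip":((216,190.2),(235.8,170.6)),"thick":((366.8,224.6),(264.1,299.1))}
for k,(a,b) in L.items():
    x,e=tri(t,a,s,b); print(k,x.round(4),round(e,4))
x=atz(t,(385,169),0);print("mm/px",atz(t,(386,169),0)-x,atz(t,(385,170),0)-x)
g0=atz(t,L["org"][0],0); tp=atz(t,L["tip"][0],.022); d=tp-g0
V=[(t,mask(t,"thin_gauge",np.array([380,169]))),(s,mask(s,"thin_gauge",np.array([314,285])))]
print([None if m is None else m.sum() for _,m in V])
V=[v for v in V if v[1] is not None]
if V:
    p0=[g0[0],g0[1],np.arctan2(d[1],d[0])]; print("p0",np.round(p0,4))
    for W in [V]+[[v] for v in V]: print("gauge",fit(W,lambda p:gauge(6),p0))
V=[(t,mask(t,"jig",np.array([218,188]))),(s,mask(s,"jig",np.array([236,182])))]
print([None if m is None else m.sum() for _,m in V])
V=[v for v in V if v[1] is not None]
if V:
    j0=atz(t,L["jig"][0],0); a=atz(t,(230.7,180.4),.023)-j0
    p0=[j0[0],j0[1],np.arctan2(-a[1],-a[0]),.012]; print("p0",np.round(p0,4))
    for W in [V]+[[v] for v in V]: print("jig",fit(W,lambda p:jig(p[3]*1e3),p0))
E
python3 b.py
```

```text
step [ 0.616  -0.2361  0.0322] 0.0005
tip [ 0.6063 -0.1795  0.0237] 0.0017
org [ 0.6188 -0.2943  0.003 ] 0.001
mouth [0.5834 0.1313 0.0256] 0.0036
jig [0.5824 0.1636 0.0282] 0.0006
grip [0.5554 0.166  0.0873] 0.0043
thick [ 0.4701 -0.2472 -0.0085] 0.0062
mm/px [ 4.12927140e-05 -2.80419404e-03  0.00000000e+00] [-2.77660193e-03 -7.39878836e-07  0.00000000e+00]
[np.float64(515.0), np.float64(567.0)]
p0 [ 0.6181 -0.2949  1.6853]
gauge (array([ 0.62115292, -0.2939084 ,  1.68196689]), np.float64(155.6239841936), np.float64(1082.0))
gauge (array([ 0.6214496 , -0.29435625,  1.68343991]), np.float64(51.430390185490864), np.float64(515.0))
gauge (array([ 0.62084119, -0.29223697,  1.67585895]), np.float64(96.30663737961592), np.float64(567.0))
[np.float64(1254.0), np.float64(816.0)]
p0 [0.5835 0.1654 1.4699 0.012 ]
jig (array([ 0.58048903,  0.17011598,  1.7627233 , -0.00520541]), np.float64(153.79596226454095), np.float64(2070.0))
jig (array([ 0.58152383,  0.16982882,  1.76237921, -0.00261721]), np.float64(54.819631690549095), np.float64(1254.0))
jig (array([0.58004343, 0.17312729, 1.77198336, 0.01064041]), np.float64(29.205854030428114), np.float64(816.0))
```

```bash
cat > prof.py <<'E'
from fit import *
def profile(n,p,xs=(-30,-26,26,30),ys=np.arange(-36,56,2.)):
    s=snapshot(n); g=s["frame"].astype(np.float32).mean(2); c,q=np.cos(p[2]),np.sin(p[2]); o=[]
    for y in ys:
        v=[proj(s,[p[0]+(c*x-q*y)/1e3,p[1]+(q*x+c*y)/1e3,.04]) for x in xs]
        o.append(np.mean([cv2.getRectSubPix(g,(1,1),tuple(map(float,u)))[0,0] for u in v]))
    print(n,[(int(y),int(k)) for y,k in zip(ys,o)])
    return s
E
python3 - <<'E'
from prof import *
for n in("top","side"): s=profile(n,[.581,.1705,1.763])
s=snapshot("top")
i=cv2.resize(s["frame"][150:215,190:250,::-1],None,fx=9,fy=9,interpolation=cv2.INTER_CUBIC); cv2.imwrite("pics/jig.png",i)
E
```

```text
top [(-36, 131), (-34, 153), (-32, 197), (-30, 241), (-28, 253), (-26, 254), (-24, 249), (-22, 231), (-20, 211), (-18, 198), (-16, 198), (-14, 213), (-12, 235), (-10, 251), (-8, 253), (-6, 254), (-4, 254), (-2, 247), (0, 188), (2, 112), (4, 80), (6, 78), (8, 84), (10, 107), (12, 171), (14, 236), (16, 252), (18, 253), (20, 253), (22, 253), (24, 252), (26, 249), (28, 244), (30, 234), (32, 230), (34, 230), (36, 230), (38, 231), (40, 232), (42, 226), (44, 204), (46, 143), (48, 94), (50, 78), (52, 80), (54, 87)]
side [(-36, 127), (-34, 147), (-32, 166), (-30, 181), (-28, 186), (-26, 182), (-24, 172), (-22, 164), (-20, 160), (-18, 166), (-16, 177), (-14, 190), (-12, 201), (-10, 208), (-8, 209), (-6, 205), (-4, 194), (-2, 176), (0, 154), (2, 138), (4, 130), (6, 130), (8, 139), (10, 150), (12, 161), (14, 168), (16, 169), (18, 166), (20, 161), (22, 155), (24, 151), (26, 150), (28, 153), (30, 159), (32, 166), (34, 173), (36, 177), (38, 179), (40, 175), (42, 166), (44, 152), (46, 137), (48, 123), (50, 112), (52, 106), (54, 102)]
```

View pics/jig.png

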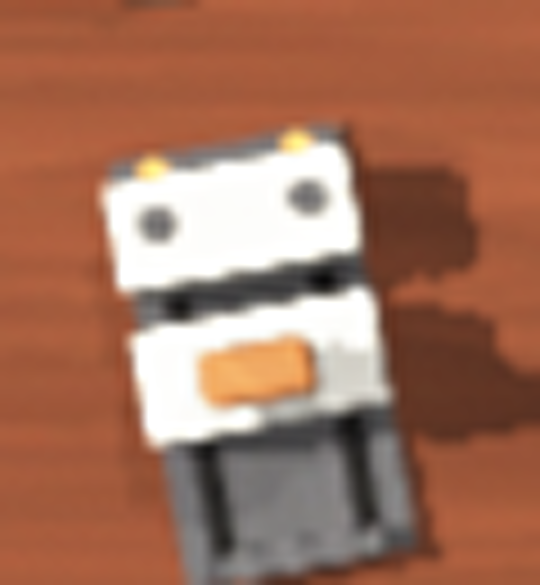

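```bash
cat > to.py <<'E'
import sys
from h import *
def to(x,y,z,yaw):
    o=telemetry.get_obs(); p=o["tool_pos"]; w=np.radians(o["orientation"][2]); d=np.array([x,y,z])-p
    c,s=np.cos(w),np.sin(w); v=np.array([c*d[0]+s*d[1],s*d[0]-c*d[1],-d[2]])
    print("now",p.round(4),o["orientation"].round(2),"F",o["force"].round(1),"open",round(o["opening"],4),"t",round(o["clock"],2))
    print("norm shift",(v/.2).round(4),"rows",np.linalg.norm(v)/.0417,"spin",((np.degrees(w)-yaw+180)%360-180)/90)
if __name__=="__main__": to(*map(float,sys.argv[1:5]))
E
python3 -m creep '[[[0,0,0,0.0792,1],[0,0,0,0.0792,1],[0,0,0,0.0792,1],[0,0,0,0.0792,1],[0,0,0,0.0792,1],[0,0,0,0.0792,1],[0,0,0,0.0792,1],[0,0,0,0.0792,1]]]'
python3 to.py 0.621 -0.294 0.33 -83.6
```

```text
clock: 2.22
tool_pos: [0.3026, 0.6034, 0.4047]
orientation: [-180.0, 0.0, -84.0]
force: [-0.5, 0.8, 0.2]
opening: 0.0877
gripper_force: 0.0
now [0.3026 0.6034 0.4047] [-180.      0.    -84.01] F [-0.5  0.8  0.2] open 0.0877 t 2.22
norm shift [ 4.6286 -1.115   0.3734] rows 22.904527670684576 spin -0.004520952545079303
```

```bash
python3 -m creep '[[[0.19,-0.046,0,0,1],[0.19,-0.046,0,0,1],[0.19,-0.046,0,0,1],[0.19,-0.046,0,0,1],[0.19,-0.046,0,0,1],[0.19,-0.046,0,0,1],[0.19,-0.046,0,0,1],[0.19,-0.046,0,0,1]]]' | head -3
python3 -m creep '[[[0.19,-0.046,0,0,1],[0.19,-0.046,0,0,1],[0.19,-0.046,0,0,1],[0.19,-0.046,0,0,1],[0.19,-0.046,0,0,1],[0.19,-0.046,0,0,1],[0.19,-0.046,0,0,1],[0.19,-0.046,0,0,1]]]' | head -3
python3 -m creep '[[[0.19,-0.046,0,0,1],[0.19,-0.046,0,0,1],[0.19,-0.046,0.03,0,1],[0.19,-0.046,0.03,0,1],[0.19,-0.046,0.08,0,1],[0.16,-0.046,0.09,0,1],[0.08,-0.02,0.1,-0.0045,1],[0,0,0,0,1]]]' | head -3
python3 to.py 0.621 -0.294 0.204 -83.6
```

```text
clock: 2.88
tool_pos: [0.4095, 0.3075, 0.405]
orientation: [-180.0, 0.0, -83.6]
clock: 3.55
tool_pos: [0.5162, 0.0134, 0.4051]
orientation: [-179.9, 0.0, -83.6]
clock: 4.22
tool_pos: [0.6005, -0.2172, 0.3337]
orientation: [179.6, 0.1, -83.5]
now [ 0.6005 -0.2172  0.3337] [ 1.7963e+02  1.0000e-01 -8.3460e+01] F [-1.   0.4 -2.2] open 0.0875 t 4.22
norm shift [ 0.3933 -0.0578  0.6486] rows 3.6485654335706617 spin 0.0015724305496115044
```

```bash
python3 -m creep '[[[0.13,-0.019,0,0,1],[0.13,-0.019,0.03,0,1],[0.1,-0.019,0.1,0,1],[0.033,0,0.1,0,1],[0,0,0,0,1],[0,0,0,0,1]]]' | head -3
python3 to.py 0.621 -0.294 0.204 -83.6
```

```text
clock: 4.72
tool_pos: [0.6212, -0.2908, 0.2921]
orientation: [179.9, 0.0, -83.3]
now [ 0.6212 -0.2908  0.2921] [ 1.7986e+02  4.0000e-02 -8.3290e+01] F [0.2 0.2 1.4] open 0.0876 t 4.72
norm shift [0.0159 0.0029 0.4404] rows 2.113565982476406 spin 0.0034743469593605724
```

```bash
python3 -m creep '[[[0.016,0.003,0.1,0.0035,1],[0,0,0.12,0,1],[0,0,0.12,0,1],[0,0,0.1,0,1],[0,0,0,0,1],[0,0,0,0,0],[0,0,0,0,0],[0,0,0,0,0]]]' | head -3
python3 -m creep '[[[0,0,0,0,0],[0,0,0,0,0],[0,0,0,0,0],[0,0,0,0,0],[0,0,0,0,0]]]'
python3 to.py 0.621 -0.294 0.204 -83.6
```

```text
clock: 5.38
tool_pos: [0.6224, -0.2939, 0.2075]
orientation: [-179.8, -0.1, -83.5]
clock: 5.8
tool_pos: [0.6213, -0.2942, 0.205]
orientation: [-180.0, -0.0, -83.6]
force: [-0.3, -0.4, -0.6]
opening: 0.0395
gripper_force: 0.0
now [ 0.6213 -0.2942  0.205 ] [-179.99   -0.    -83.57] F [-0.3 -0.4 -0.6] open 0.0395 t 5.8
norm shift [-0.0011  0.0015  0.0052] rows 0.02669136136456041 spin 0.00031040253113398346
```

```bash
python3 -m creep '[[[0,0,0,0,0],[0,0,0,0,0],[0,0,0,0,0],[0,0,0,0,0],[0,0,0,0,0],[0,0,0,0,0],[0,0,0,0,0],[0,0,0,0,0]]]'
```

```text
clock: 6.47
tool_pos: [0.6211, -0.2941, 0.2047]
orientation: [180.0, 0.0, -83.6]
force: [-0.4, 0.3, 0.2]
opening: 0.014
gripper_force: 30.0
```

```bash
cat > tj.py <<'E'
import sys; from to import *
J=(.582,.1707,101.0)
def tj(x,y,z):
    a=np.radians(J[2]); to(J[0]+(np.cos(a)*x-np.sin(a)*y)/1e3,J[1]+(np.sin(a)*x+np.cos(a)*y)/1e3,z,J[2]-180)
if __name__=="__main__": tj(*map(float,sys.argv[1:4]))
E
python3 -m creep '[[[0,0,-0.03,0,0],[0,0,-0.05,-0.025,0],[0,0,-0.05,-0.0255,0],[0,0,0,0,0],[0,0,0,0,0]]]'; python3 tj.py -170 6 0.212
```

```text
clock: 6.88
tool_pos: [0.6216, -0.294, 0.2315]
orientation: [-179.9, -0.0, -79.1]
force: [-1.3, -1.1, -3.9]
opening: 0.0141
gripper_force: 30.0
now [ 0.6216 -0.294   0.2315] [-1.7991e+02 -2.0000e-02 -7.9090e+01] F [-1.3 -1.1 -3.9] open 0.0141 t 6.88
norm shift [-1.4692 -0.2165  0.0974] rows 7.137990997883531 spin -0.000983687929172561
```

```bash
python3 -m creep '[[[-0.1,-0.02,0,0,0],[-0.17,-0.025,0,0,0],[-0.18,-0.025,0,0,0],[-0.18,-0.025,0,0,0],[-0.18,-0.025,0,0,0],[-0.18,-0.025,0,0,0],[-0.18,-0.025,0,0,0],[-0.15,-0.025,0,0,0]]]'|head -3
python3 -m creep '[[[-0.1,-0.02,0.04,0,0],[-0.05,0,0.03,0,0],[0,0,0.02,0,0],[0,0,0,0,0],[0,0,0,0,0],[0,0,0,0,0]]]'|head -3
python3 tj.py -170 6 0.208; python3 - <<'E'
from prof import *
t=snapshot("top"); s=snapshot("side")
i=cv2.resize(t["frame"][140:230,180:320,::-1],None,fx=5.7,fy=5.7,interpolation=cv2.INTER_CUBIC); cv2.imwrite("pics/pre.png",i)
i=cv2.resize(s["frame"][130:270,180:340,::-1],None,fx=4.2,fy=4.2,interpolation=cv2.INTER_CUBIC); cv2.imwrite("pics/pres.png",i)
for n,s in(("t",t),("s",s)):
  for q in("thin_gauge_tip","thin_gauge_step","jig_mouth"): print(n,q,[(np.round(r["uv"],1).tolist(),round(r["confidence"],2)) for r in nets.landmark_of(s,q)][:3])
E
```

```text
clock: 7.55
tool_pos: [0.6086, -0.0253, 0.2303]
orientation: [180.0, 0.0, -79.1]
clock: 8.05
tool_pos: [0.6076, 0.0016, 0.2128]
orientation: [180.0, -0.0, -79.1]
now [0.6076 0.0016 0.2128] [ 1.7998e+02 -1.0000e-02 -7.9100e+01] F [ 0.2  0.5 -2. ] open 0.0136 t 8.05
norm shift [-0.0042 -0.0057  0.0238] rows 0.1189853059034742 spin -0.0011598342957850288
t thin_gauge_tip []
t thin_gauge_step []
t jig_mouth [([214.7, 115.5], 0.67)]
s thin_gauge_tip []
s thin_gauge_step [([259.5, 198.6], 0.7)]
s jig_mouth [([184.9, 196.0], 0.78), ([248.1, 185.4], 0.67), ([283.6, 163.1], 0.4)]
```

View pics/pre.png

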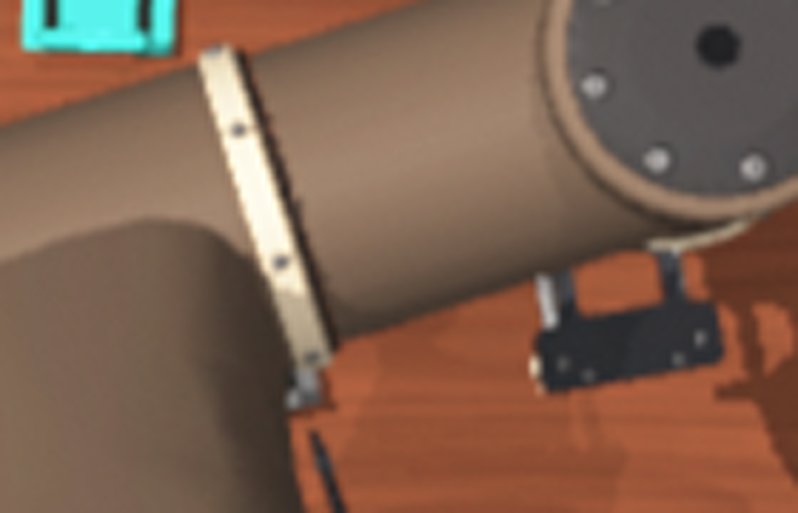

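The arm hides both gauge and jig from the top camera, so I'll use the side view instead.

View pics/pres.png

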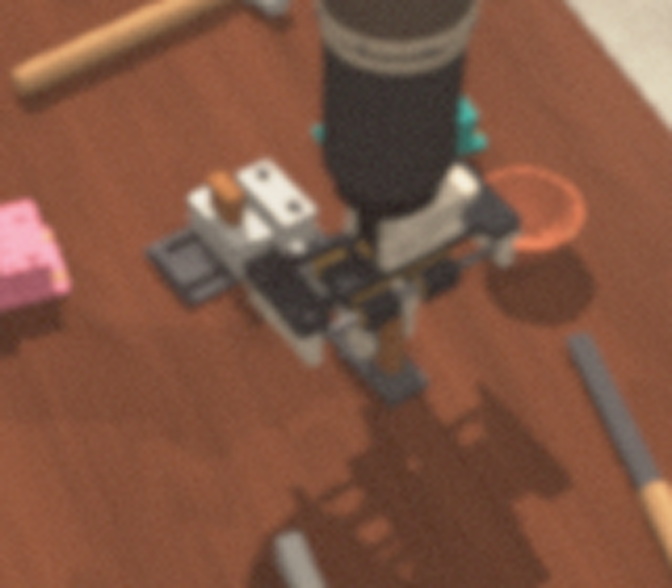

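```bash
python3 -m creep '[[[-0.004,-0.007,0.025,-0.001,0],[0,0,0,0,0],[-0.03,0,0,0,0],[-0.04,0,0,0,0],[-0.04,0,0,0,0],[-0.03,0,0,0,0],[0,0,0,0,0],[0,0,0,0,0]]]'; python3 tj.py -142 6.3 0.208
```

```text
clock: 9.12
tool_pos: [0.6034, 0.032, 0.208]
orientation: [-180.0, -0.0, -78.9]
force: [0.7, 0.3, -3.0]
opening: 0.0138
gripper_force: 30.0
now [0.6034 0.032  0.208 ] [-179.99   -0.    -78.86] F [ 0.7  0.3 -3. ] open 0.0138 t 9.12
norm shift [0.0088 0.0041 0.0002] rows 0.04668694666169028 spin 0.0016101892737500141
```

```bash
python3 -m creep '[[[0,0.003,0,0.0015,0],[-0.03,0,0,0,0],[-0.04,0,0,0,0],[-0.04,0,0,0,0],[-0.04,0,0,0,0],[-0.03,0,0,0,0],[0,0,0,0,0],[0,0,0,0,0]]]'; python3 tj.py -90 6.3 0.205
python3 - <<'E'
from fit import *
s=snapshot("side"); t=snapshot("top")
i=cv2.resize(s["frame"][130:230,180:300,::-1],None,fx=6,fy=6,interpolation=cv2.INTER_CUBIC); cv2.imwrite("pics/in.png",i)
for p in([-35,6.3,34],[25,6.3,34]): pass
for n,s in(("t",t),("s",s)):
  for q in("thin_gauge_tip","thin_gauge_step","jig_mouth","fence_grip"): print(n,q,[(np.round(r["uv"],1).tolist(),round(r["confidence"],2)) for r in nets.landmark_of(s,q)][:3])
E
```

```text
clock: 9.78
tool_pos: [0.5959, 0.0671, 0.2079]
orientation: [-180.0, -0.0, -79.0]
force: [-0.1, 0.4, -2.9]
opening: 0.014
gripper_force: 30.0
now [0.5959 0.0671 0.2079] [-180.   -0.  -79.] F [-0.1  0.4 -2.9] open 0.014 t 9.78
norm shift [-0.0718  0.0011  0.0146] rows 0.3516561021323828 spin -1.935477420305334e-05
t thin_gauge_tip []
t thin_gauge_step []
t jig_mouth [([214.0, 259.9], 0.6), ([211.2, 114.5], 0.56)]
t fence_grip [([199.2, 119.1], 0.92)]
s thin_gauge_tip [([250.2, 185.3], 0.38)]
s thin_gauge_step [([249.9, 184.0], 0.58)]
s jig_mouth [([245.2, 186.6], 0.84), ([182.8, 196.8], 0.72), ([285.0, 162.3], 0.51)]
s fence_grip [([176.5, 181.9], 0.6), ([247.6, 185.0], 0.51), ([233.0, 171.6], 0.48)]
```

View pics/in.png

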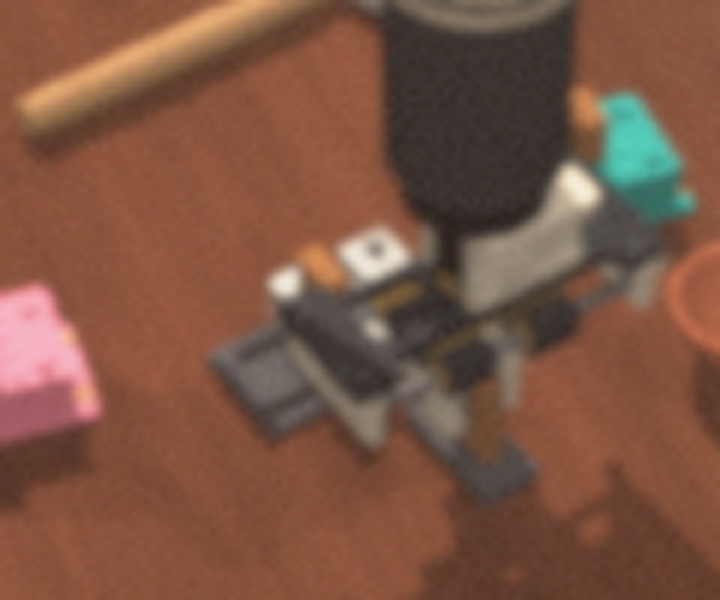

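```bash
python3 -m creep '[[[-0.03,0,0,0,0],[-0.03,0,0,0,0],[-0.012,0,0,0,0],[0,0,0.005,0,0],[0,0,0.005,0,0],[0,0,0.004,0,0],[0,0,0,0,0],[0,0,0,0,0]]]'; python3 tj.py -90 6.3 0.205
```

```text
clock: 10.95
tool_pos: [0.5932, 0.0805, 0.205]
orientation: [180.0, -0.0, -79.1]
force: [-0.7, 0.5, -2.8]
opening: 0.014
gripper_force: 30.0
now [0.5932 0.0805 0.205 ] [ 1.7999e+02 -1.0000e-02 -7.9070e+01] F [-0.7  0.5 -2.8] open 0.014 t 10.95
norm shift [-0.0036  0.0006 -0.0002] rows 0.017347304337068877 spin -0.0007734577037840356
```

Set down on the bench, release, and rise to look.

```bash
python3 -m creep '[[[-0.003,0,0.003,0,0],[0,0,0,0,0],[0,0,0,0,0.3],[0,0,0,0,0.5],[0,0,0,0,0.5],[0,0,0,0,0.5],[0,0,0,0,0.5],[0,0,0,0,0.5]]]'
python3 -m creep '[[[0,0,0,0,0.5],[0,0,-0.06,0,0.5],[0,0,-0.1,0,0.5],[0,0,-0.15,0,0.5],[0,0,-0.19,0,0.5],[0,0,-0.19,0,0.5],[0,0,-0.19,0,1],[0,0,-0.1,0,1]]]'
python3 -m creep '[[[0.19,0,0,0,1],[0.19,0,0,0,1],[0.19,0,0,0,1],[0.19,0,0,0,1],[0.19,0,0,0,1],[0.1,0,0,0,1],[0,0,0,0,1],[0,0,0,0,1]]]'
cat > chk.py <<'E'
from prof import *
import sys
t=snapshot("top"); s=snapshot("side"); n=sys.argv[1]
a=cv2.resize(t["frame"][150:215,190:270,::-1],None,fx=5,fy=5,interpolation=cv2.INTER_CUBIC)
b=cv2.resize(s["frame"][150:215,205:285,::-1],None,fx=5,fy=5,interpolation=cv2.INTER_CUBIC)
cv2.imwrite("pics/"+n,np.hstack([a,b]))
V=[]
for x,q in((t,"t"),(s,"s")):
    for k in("thin_gauge","thin_gauge_step","thin_gauge_tip","jig_mouth","jig","fence_grip"):
        print(q,k,[(np.round(r["uv"],1).tolist(),round(r["confidence"],2)) for r in nets.landmark_of(x,k)][:3])
    for k,z in(("thin_gauge",0),("jig",0)):
        c=proj(x,[.593,.09,.02]) if k=="thin_gauge" else proj(x,[.575,.17,.02])
        r=[m for m in nets.masks_of(x,k) if np.hypot(*(np.array(m["uv"])-c))<15]
        print(q,k,"mask",None if not r else int(r[0]["region"].sum()))
        if r: V.append((k,x,r[0]["region"].astype(float)))
G=[(x,m) for k,x,m in V if k=="thin_gauge"]; J=[(x,m) for k,x,m in V if k=="jig"]
for v in G: print("gauge fit",fit([v],lambda p:gauge(6)[:3],[.593,.0815,1.763],(.005,.005,.04)))
for v in J: print("jig fit",fit([v],lambda p:jig(p[3]*1e3),[.582,.1707,1.763,.012]))
E
python3 chk.py rel.png
```

```text
clock: 11.62
tool_pos: [0.5932, 0.0812, 0.2045]
orientation: [-180.0, 0.0, -79.1]
force: [0.1, 0.4, 0.5]
opening: 0.0428
gripper_force: 0.0
clock: 12.28
tool_pos: [0.5937, 0.0811, 0.4058]
orientation: [-179.7, 0.0, -79.0]
force: [1.1, -0.1, 0.6]
opening: 0.0519
gripper_force: 0.0
clock: 12.95
tool_pos: [0.6329, -0.1264, 0.3999]
orientation: [180.0, 0.0, -79.2]
force: [-0.3, 0.5, 0.7]
opening: 0.0873
gripper_force: 0.0
t thin_gauge []
t thin_gauge_step [([228.0, 178.2], 0.68)]
t thin_gauge_tip [([207.4, 183.5], 0.42)]
t jig_mouth [([210.4, 258.1], 0.93), ([211.6, 117.8], 0.92), ([230.0, 176.6], 0.67)]
t jig [([203.5, 254.2], 0.71), ([200.5, 116.3], 0.68), ([220.7, 178.0], 0.66)]
t fence_grip [([196.6, 266.8], 0.9), ([217.0, 190.7], 0.73), ([199.1, 120.4], 0.56)]
t thin_gauge mask 73
t jig mask None
s thin_gauge [([257.8, 202.5], 0.87)]
s thin_gauge_step [([245.9, 185.7], 0.88)]
s thin_gauge_tip [([236.2, 177.3], 0.61), ([262.0, 295.0], 0.2)]
s jig_mouth [([286.2, 161.6], 0.89), ([245.8, 186.6], 0.86), ([182.1, 198.0], 0.73)]
s jig [([241.7, 186.5], 0.94), ([183.9, 193.1], 0.88), ([213.6, 140.9], 0.69)]
s fence_grip [([175.9, 181.5], 0.78), ([231.3, 173.7], 0.7), ([274.3, 146.2], 0.53)]
s thin_gauge mask 362
s jig mask 687
gauge fit (array([0.58231078, 0.10606785, 1.57066523]), np.float64(363.19091164061786), np.float64(73.0))
gauge fit (array([0.59397829, 0.08540606, 1.7647567 ]), np.float64(30.80783836906098), np.float64(362.0))
jig fit (array([0.5792099 , 0.17599069, 1.81474577, 0.00899693]), np.float64(140.23632644362633), np.float64(687.0))
```

View pics/rel.png

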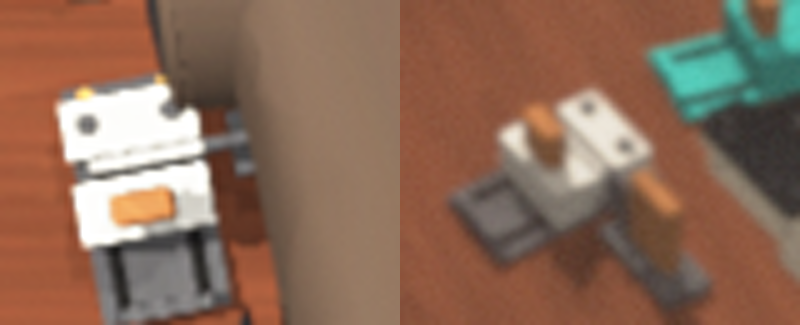

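The blade is in the gap, with the step at the front faces within a pixel. Next is the fence grip.

```bash
python3 tj.py 0 30 0.3; python3 -m creep '[[[-0.15,0.02,0,0,0.5],[-0.19,0.02,0,0,0.5],[-0.19,0.02,0,0,0.5],[-0.19,0.02,0,0,0.5],[-0.19,0.02,0,0,0.5],[-0.19,0.02,0,0,0.5],[-0.19,0,0,0,0.5],[-0.15,0,0.03,0,0.5]]]' | head -3
python3 tj.py 0 30 0.26
```

```text
now [ 0.633  -0.125   0.4005] [180.    -0.   -79.07] F [-0.6 -0.7 -0. ] open 0.0876 t 13.85
norm shift [-1.5     0.12    0.5023] rows 7.608806607761706 spin -0.0007761369772121422
clock: 14.52
tool_pos: [0.5542, 0.1555, 0.396]
orientation: [-179.8, 0.0, -79.0]
now [0.5542 0.1555 0.396 ] [-1.7984e+02  5.0000e-02 -7.9010e+01] F [ 0.7 -0.9  0.4] open 0.0448 t 14.52
norm shift [-0.048 -0.001  0.68 ] rows 3.269328343361377 spin -0.000116085350086021
```

```bash
python3 -m creep '[[[-0.03,0,0.05,0,0.5],[-0.01,0,0.12,0,0.5],[0,0,0.14,0,0.5],[0,0,0.14,0,0.5],[0,0,0.12,0,0.5],[0,0,0.08,0,0.5],[0,0,0,0,0.5],[0,0,0,0,0.5]]]'; python3 tj.py 0 30 0.226
python3 - <<'E'
from h import *
s=snapshot("side")
cv2.imwrite("pics/gr.png",cv2.resize(s["frame"][120:220,190:300,::-1],None,fx=5,fy=5,interpolation=cv2.INTER_CUBIC))
E
```

```text
clock: 15.18
tool_pos: [0.5533, 0.1608, 0.264]
orientation: [179.9, -0.1, -79.1]
force: [-1.1, 0.1, 1.0]
opening: 0.0439
gripper_force: 0.0
now [0.5533 0.1608 0.264 ] [ 1.799e+02 -6.000e-02 -7.907e+01] F [-1.1  0.1  1. ] open 0.0439 t 15.18
norm shift [-0.0214 -0.0002  0.1899] rows 0.916624916785444 spin -0.0008101903777609702
```

View pics/gr.png

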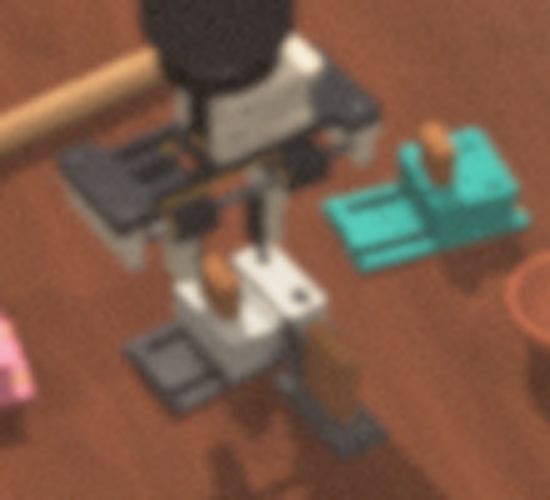

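The fingers straddle the fence grip. Next: descend and close.

```bash
python3 -m creep '[[[-0.012,0,0.06,0,0.5],[0,0,0.08,0,0.5],[0,0,0.045,0,0.5],[0,0,0,0,0.5],[0,0,0,0,0],[0,0,0,0,0],[0,0,0,0,0],[0,0,0,0,0]]]'; python3 -m creep '[[[0,0,0,0,0],[0,0,0,0,0],[0,0,0,0,0],[0,0,0,0,0],[0,0,0,0,0]]]';python3 tj.py 0 24 0.226
```

```text
clock: 15.9
tool_pos: [0.5529, 0.1635, 0.2283]
orientation: [-179.9, 0.0, -79.1]
force: [-2.4, -0.9, 1.0]
opening: 0.0227
gripper_force: 1.0
clock: 16.32
tool_pos: [0.553, 0.1635, 0.2281]
orientation: [-180.0, -0.0, -79.0]
force: [-2.0, -0.5, 5.2]
opening: 0.0178
gripper_force: 30.0
now [0.553  0.1635 0.2281] [-179.95   -0.    -79.03] F [-2.  -0.5  5.2] open 0.0178 t 16.32
norm shift [-0.0076 -0.0291  0.0104] rows 0.1526459777099691 spin -0.0003693201506463437
```

```bash
python3 -m creep '[[[0,-0.005,0,0,0],[0,-0.005,0,0,0],[0,-0.005,0,0,0],[0,-0.005,0,0,0],[0,0,0,0,0],[0,0,0,0,0]]]';python3 tj.py 0 24 0.226
```

```text
clock: 16.82
tool_pos: [0.5567, 0.1643, 0.2281]
orientation: [-180.0, -0.0, -79.0]
force: [-4.0, -0.2, 6.9]
opening: 0.0178
gripper_force: 30.0
now [0.5567 0.1643 0.2281] [-179.99   -0.    -79.04] F [-4.  -0.2  6.9] open 0.0178 t 16.82
norm shift [-0.0075 -0.0103  0.0103] rows 0.07840179016556227 spin -0.00042570499679312786
```

```bash
python3 -m creep '[[[0,-0.005,0,0,0],[0,0,0,0,0],[0,-0.005,0,0,0],[0,0,0,0,0],[0,0,0,0,0]]]';python3 tj.py 0 24 0.226
```

```text
clock: 17.23
tool_pos: [0.5577, 0.1645, 0.228]
orientation: [179.9, -0.0, -79.1]
force: [-9.0, 1.8, 12.9]
opening: 0.018
gripper_force: 30.0
now [0.5577 0.1645 0.228 ] [ 1.7988e+02 -1.0000e-02 -7.9050e+01] F [-9.   1.8 12.9] open 0.018 t 17.23
norm shift [-0.0073 -0.0054  0.0102] rows 0.06572375129002389 spin -0.0005805372577274031
```

```bash
python3 -m creep '[[[0,-0.005,0,0,0],[0,0,0,0,0],[0,0,0,0,0],[0,0,0,0,0]]]';python3 tj.py 0 24 0.226
```

```text
clock: 17.57
tool_pos: [0.558, 0.1645, 0.228]
orientation: [179.8, -0.0, -79.1]
force: [-13.8, 1.5, 15.3]
opening: 0.0181
gripper_force: 30.0
now [0.558  0.1645 0.228 ] [ 1.798e+02 -2.000e-02 -7.906e+01] F [-13.8   1.5  15.3] open 0.0181 t 17.57
norm shift [-0.0073 -0.0039  0.0102] rows 0.0628604842317828 spin -0.0006566941366720079
```

```bash
python3 -m creep '[[[0,0.006,0,0,0],[0,0,0,0,0],[0,0,0,0,0.5],[0,0,0,0,0.5],[0,0,0,0,0.5],[0,0,0,0,0.5],[0,0,0,0,0.5],[0,0,0,0,0.5]]]'
python3 -m creep '[[[0,0,-0.06,0,0.5],[0,0,-0.12,0,0.5],[0,0,-0.19,0,0.5],[0,0,-0.19,0,0.5],[0,0,-0.19,0,0.5],[0,0,-0.1,0,0.5],[0,0,0,0,0.5],[0,0,0,0,0.5]]]'|head -3
python3 -m creep '[[[0.19,0,0,0,0.5],[0.19,0,0,0,0.5],[0.19,0,0,0,0.5],[0.19,0,0,0,0.5],[0.19,0,0,0,0.5],[0.19,0,0,0,0.5],[0.19,0,0,0,0.5],[0.19,0,0,0,0.5]]]'|head -3
python3 -m creep '[[[0.19,0,0,0,0.5],[0.19,0,0,0,0.5],[0.19,0,0,0,0.5],[0.19,0,0,0,0.5],[0,0,0,0,0.5],[0,0,0,0,0.5]]]'|head -3
python3 chk.py fin.png
python3 -c "
from prof import *
profile('top',[.582,.1707,1.763])"
```

```text
clock: 18.23
tool_pos: [0.5586, 0.1645, 0.2273]
orientation: [180.0, -0.0, -79.1]
force: [-0.1, -0.1, -0.3]
opening: 0.0437
gripper_force: 0.0
clock: 18.9
tool_pos: [0.5586, 0.1646, 0.3991]
orientation: [-179.8, 0.1, -79.1]
clock: 19.57
tool_pos: [0.616, -0.1358, 0.3957]
orientation: [179.9, 0.0, -79.1]
clock: 20.07
tool_pos: [0.6447, -0.2854, 0.3944]
orientation: [179.8, 0.1, -79.3]
t thin_gauge [([253.5, 176.7], 0.82)]
t thin_gauge_step [([230.2, 178.7], 0.87)]
t thin_gauge_tip [([206.2, 179.9], 0.55)]
t jig_mouth [([211.7, 115.5], 0.95), ([218.2, 179.7], 0.73), ([228.9, 176.8], 0.68)]
t jig [([215.7, 179.7], 0.64), ([197.7, 115.5], 0.57), ([202.8, 253.5], 0.56)]
t fence_grip [([197.0, 266.8], 0.78), ([197.2, 120.6], 0.6), ([217.2, 186.4], 0.54)]
t thin_gauge mask 364
t jig mask 1221
s thin_gauge []
s thin_gauge_step [([249.0, 183.3], 0.58)]
s thin_gauge_tip [([235.9, 177.6], 0.92)]
s jig_mouth [([184.6, 196.0], 0.87), ([283.2, 160.8], 0.86), ([247.1, 188.0], 0.82)]
s jig [([241.1, 181.8], 0.93), ([181.3, 191.4], 0.91), ([281.1, 160.3], 0.57)]
s fence_grip [([276.5, 146.7], 0.75), 
[... 347 characters left out ...]
, 0.00915676]), np.float64(77.22437781365409), np.float64(1221.0))
jig fit (array([ 0.58002882,  0.17848448,  1.87749673, -0.00212738]), np.float64(120.082188151735), np.float64(686.0))
top [(-36, 123), (-34, 141), (-32, 168), (-30, 224), (-28, 248), (-26, 254), (-24, 252), (-22, 242), (-20, 220), (-18, 203), (-16, 196), (-14, 204), (-12, 223), (-10, 245), (-8, 252), (-6, 253), (-4, 254), (-2, 250), (0, 238), (2, 200), (4, 195), (6, 217), (8, 247), (10, 252), (12, 253), (14, 252), (16, 253), (18, 253), (20, 250), (22, 241), (24, 232), (26, 229), (28, 229), (30, 230), (32, 231), (34, 232), (36, 226), (38, 197), (40, 139), (42, 89), (44, 78), (46, 81), (48, 87), (50, 96), (52, 100), (54, 102)]
```

View pics/fin.png

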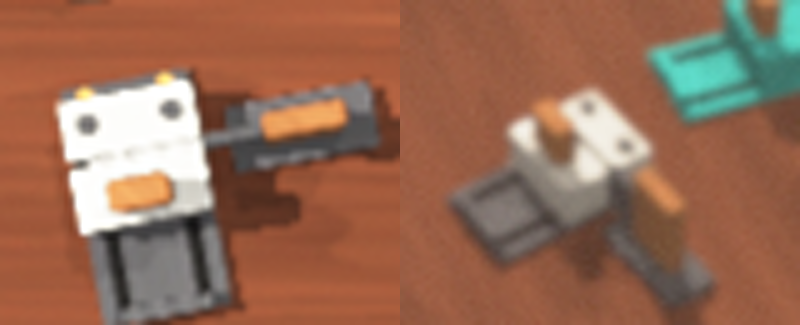

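```bash
python3 -c "
from h import *
print(workorder.close_job())"
```

```text
the job is handed in; nothing more can be done
None
```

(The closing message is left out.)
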